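# Find the high spot of a warped planter with a dial gauge

## Task

Slide the dial gauge along its rail by its upright post until its sprung plunger presses lightly on the rim of the upside-down planter. Then turn the turntable with its crank to find where the warped rim sticks out farthest (it bulges in two places, one clearly more than the other), and leave it standing still with that highest spot against the plunger, everything let go. Never jam the plunger home, and do not disturb the cup, jar and spatula.

Things in the scene. Friction and masses are not known exactly. Their poses are not given: they have to be found in the camera images.
- axis (a point): the turntable's vertical axis, at plunger height (69 mm above the table). The aluminium turntable carries an upside-down buff stoneware planter, clamped through its drain hole by a steel disc and crank arm (top of the arm 148 mm above the table). The point's axes are those of the board below (260 x 480 x 20 mm); the gauge's rail runs from the turntable along this frame's -y.
- crank_grip (a point): grip point of the crank: a round upright wooden handle, 17 mm thick, 149 to 203 mm above the table, spinning freely on its pin 55 mm from the turntable's axis; the point is on the handle's axis 180 mm above the table. The crank turns endlessly both ways and stays where it is left; it takes 3 to 4 N at the handle.
- wheel: the turntable with planter, clamp and crank; origin on the axis at table height, x axis towards the crank handle. The planter's rim band lies 54 to 84 mm above the table, its radius is 100 mm but for two smooth bulges at unknown places, 2.3 rad apart: the high spot of 106 mm (falling to 100 mm within 0.48 rad to either side) and one of 103 mm. The planter does not slip.
- gauge_grip (a point): grip point of the gauge: a round upright steel post, 16 mm thick, up to 155 mm above the table, on the gauge's carriage, 60 mm behind the dial's centre (away from the turntable); the point is on the post's axis 132 mm above the table. The dial's top is 86 mm above the table.
- carriage (a joint): how far the gauge's carriage has been slid along its rail towards the turntable's axis, 0 to 0.050 m. It rubs with about 9 N and stays where it is left. At 0 the tip of the free plunger is 128 mm from the axis, so that it meets the 100 mm rim at 0.028.
- plunger: the gauge's plunger: a thin steel rod with a 10 mm ball at its end, level, pointing at the axis, 69 mm above the table. It has 14 mm of travel against a spring, from 0.6 N free to 3.4 N fully in; beyond that it jams. Its origin lies under the centre of the dial at table height when free.
- plunger_tip (a point): the foremost point of the plunger's ball, which touches the rim
- needle (a joint): the black needle on the gauge's white dial (67 mm, facing up), in rad: 0 with the plunger free (pointing to the turntable), growing clockwise seen from above by 0.35 rad for each mm that the plunger is pressed in, 4.9 at the end of its travel
- cup: loose white cup, 76 mm wide, 85 mm high, origin under its middle; to be left alone
- jar: loose brown jar with a black lid, 60 mm wide, 90 mm high, origin under its middle; to be left alone
- spatula: loose wooden spatula, 200 mm long, lying on the table; to be left alone

How it is judged:
By the outcome, as a careful person would: the job done as asked, in the order asked, and still so for the second after the job is handed in, with the robot touching nothing.
It also fails if it takes over 72 s, if anything falls off the work surface, if the arm or the gripper's body presses on something with over 40 N, if the wrist force passes 120 N, or if a joint passes its speed limit or range.

## Robot

A 7-joint arm with a two-finger parallel gripper is mounted at the origin on the work surface. World frame = base frame: x ahead of the robot, y to its left, z up, the work surface at z = 0. Lengths are in m, angles in rad, forces in N, time in s.
With the tool pointing down it reaches from about 0.425 to 0.925 m from the base axis. Payload 6.8 kg.
Tool frame: the origin (TCP) lies midway between the tips of the shut fingers; the grasp point (between the pads) lies 19 mm behind it; z points along the fingers, y is the direction in which the jaws open and shut (so a half turn about z gives the same grasp; the last joint's range is limited). The gripper opens to 85 mm and grips with 20 to 120 N. Pads are 22 mm wide; open, the fingers measure 114 mm over their backs; the gripper's body (76 mm by 85 mm) begins 54 mm behind the grasp point. The pads swing forward as they close: fully open they stand 13 mm farther back than shut.
Start: joints at [1.093, 0.477, 0.022, 1.555, -0.011, 1.109, -0.083], TCP at [0.244, -0.629, 0.231] pointing down, gripper open.
Joint ranges: [-2.96, 2.96], [-0.34, 2.1], [-1.41, 1.46], [0.24, 2.44], [-1.37, 4.51], [0.17, 1.92], [-2.96, 2.96]. Speed limits (rad/s): [2.39, 2.39, 3.14, 3.14, 3.14, 3.14, 3.14].

## Interface

Orientations are given as a unit quaternion [w, x, y, z].
In Python, from station import bot gives the robot as it stands.
- The arm moves only by the shell command python3 -m jog 'ROWS' [FORCE]. ROWS is JSON, a list of rows, each a list of 3 entries, a list of its own where there are three numbers: the shift along the tool's x, y, z in mm, then the turn, a rotation vector about the tool's x, y, z in degrees, then the closure, from -1 (fully open) to 1 (shut). A call has 1 to 12 rows; each row shifts and turns the commanded pose from where the row before left it, along the tool's axes as they then stand; what a row does not reach is not made up. A row lasts 1/8 s, in which the tool goes at most 62.5 mm and 10.7 degrees, less where a joint would pass 70% of its speed; a pose out of reach is approached as far as the arm can. A call is refused whole if a number of a shift passes 62.5 or a number of a turn 10.7, either way. A call with a gripper value outside its range is refused whole. The fingers move at their own pace and stop on an object; FORCE is the grip in N (left out, the last holds). Time passes only in rows, so rows that do not move let the fingers close. It gives the time, the measured TCP pose, the force and the opening at its end, in the units of the state.
- bot.get_obs(): the state, without advancing time (a new reading comes with each control period).
- bot.read_camera(name): name is "scene" or "side" or "wrist"; returns (picture, depth): 480x640x3 uint8, red, green, blue; 480x640 float32, m along the optical axis (not along the pixel's ray), 0 where there is no reading.
- bot.camera_info(name): a dict with "fx", "fy", "cx", "cy" (pixels), "k1" (the pictures are not rectified: a ray, as slopes to the right and down, at radius r is drawn at 1 + k1 r^2 times it, then the intrinsics apply), "world_from_camera" (4x4, takes a point from camera to world coordinates); the wrist camera has in their place "mount" (4x4, takes a point from camera to tool coordinates, whose origin is the TCP and whose axes are the flange's). Camera axes: x right, y up, looking along -z (the intrinsics and any distortion apply to the point x, -y, -z); pixel columns grow to the right and rows downward; lengths in m; the calibration is good to about 2 mm. A picture is of the moment at which its call begins: read the wrist's pose just before it. camera_info takes no time and is no camera call.
- bot.hand_in(): hands the job in, once; it reports no verdict.
Trained networks look in the newest picture that a camera, given by its name, has taken for a name from the list of things; names that differ only in an ending like _2 or _b are one class to them, and where a whole thing is asked for, a point or a joint stands for the part that bears it (a point fixed in the world has none). Each returns a list of dicts, best first, with "score" (0 to 1); they miss things now and then, are a little off and sometimes report something else, mostly with a low value. They report only what shows in the picture. A call takes as long as a camera call.
- bot.find_in(camera, thing): "xy" ([column, row] as shares, 0 to 1, of the picture: columns of its width, rows of its height, amid what is visible of it).
- bot.cut_out(camera, thing): "pixels" (480x640 bool, what is visible of it) and "xy" ([column, row] as shares, 0 to 1, of the picture: columns of its width, rows of its height, amid what is visible of it).
- bot.landmark_of(camera, thing): "xy" ([column, row] as shares, 0 to 1, of the picture: columns of its width, rows of its height: a listed point, or the origin of a listed thing).
The state is a dict: "t": time; "q": joint angles; "joint_vel": joint speeds; "joint_torque": joint torques, N m; "eef_pos": TCP position; "tool_rot": TCP orientation; "contact_force": force on the tool from outside, world axes, zero at the start; "torque": the same for the moment, N m; "gripper_width": opening from 0.0 (shut) to 1.0 (fully open).
Only numpy, scipy, OpenCV 4.12 (cv2) and the standard library are available. Lean on these libraries where they do the work, as an engineer would, in place of code of your own. Each camera call takes 0.05 s, during which the arm holds its last target.

## Working session

There is one attempt and no reset: what is moved stays moved. The work goes in short steps, Python scripts to look and compute and a shell command to move; the robot and the scene stay as the last step left them, time stands still between calls to the robot, and variables do not carry over. Pictures are saved under pics/ and viewed, and the job is handed in when it is done.

```bash
ls; mkdir -p pics
cat > h.py <<'E'
import numpy as np, cv2, json
from station import bot
from scipy.spatial.transform import Rotation as R
def cam(name,obs=None):
    c=bot.camera_info(name)
    if 'world_from_camera' in c: T=np.array(c['world_from_camera'])
    else:
        o=obs or bot.get_obs(); q=o['tool_rot']; W=np.eye(4)
        W[:3,:3]=R.from_quat([q[1],q[2],q[3],q[0]]).as_matrix(); W[:3,3]=o['eef_pos']
        T=W@np.array(c['mount'])
    return c,T
def ray(c,T,u,v):
    K=np.array([[c['fx'],0,c['cx']],[0,c['fy'],c['cy']],[0,0,1]])
    p=cv2.undistortPoints(np.array([[[u,v]]],float),K,np.array([c['k1'],0,0,0.]))[0,0]
    d=T[:3,:3]@np.array([p[0],-p[1],-1.]); return T[:3,3],d
def atz(c,T,u,v,z):
    o,d=ray(c,T,u,v); return o+d*(z-o[2])/d[2]
def proj(c,T,P):
    P=np.atleast_2d(P); p=(np.linalg.inv(T)@np.c_[P,np.ones(len(P))].T)[:3].T
    x=p[:,0]/-p[:,2]; y=p[:,1]/p[:,2]; f=1+c['k1']*(x*x+y*y)
    return np.c_[c['cx']+c['fx']*x*f,c['cy']+c['fy']*y*f]
def save(im,n): cv2.imwrite('pics/'+n,im[:,:,::-1])
E
python3 - <<'E'
from h import *
print(bot.get_obs())
for n in ['scene','side','wrist']:
    o=bot.get_obs(); im,d=bot.read_camera(n); save(im,n+'0.png'); np.savez('pics/%s0.npz'%n,im=im,d=d)
    c,T=cam(n,o); print(n,c,T[:3,3])
    for th,z in [('axis',.069),('crank_grip',.18),('wheel',0),('gauge_grip',.132),('plunger_tip',.069),('plunger',0),('cup',0),('jar',0),('spatula',0)]:
        r=bot.landmark_of(n,th)
        for e in r[:1]:
            u,v=e['xy'][0]*640,e['xy'][1]*480
            print(n,th,round(e['score'],2),round(u,1),round(v,1),atz(c,T,u,v,z).round(4))
E
```

```text
pics
{'t': 0.0, 'q': array([ 1.09288491,  0.47779064,  0.02235792,  1.55648255, -0.01150399,
        1.10929521, -0.08313505]), 'joint_vel': array([ 0.00180038,  0.00018078, -0.00245525, -0.00026019, -0.00014035,
       -0.00061435, -0.00019902]), 'joint_torque': array([-1.32132760e-05, -5.96452975e+01,  1.60813518e+00, -2.81196767e+01,
        1.25167030e-02,  9.43826220e-03,  4.36247979e-05]), 'eef_pos': array([ 0.24372752, -0.62881056,  0.23031928]), 'tool_rot': array([-8.92131890e-04,  9.82956086e-01,  1.83838189e-01, -2.39271522e-04]), 'contact_force': array([-0.35367476, -0.11442919, -0.40231614]), 'torque': array([ 0.01756562,  0.0077205 , -0.05986182]), 'gripper_width': 0.9979785826300136}
scene {'fx': 453.8461916558721, 'fy': 453.8461916558721, 'cx': 329.2043633955659, 'cy': 235.5646891170777, 'k1': -0.053559642145349695, 'world_from_camera': array([[-0.626496  , -0.51014882,  0.58928002,  1.04737163],
       [ 0.77941306, -0.4141679 ,  0.47008534,  0.47644139],
       [ 0.00424739,  0.75379913,  0.65709119,  0.64905882],
       [ 0.        ,  0.        ,  0.        ,  1.   
[... 1121 characters left out ...]
 0.5415 -0.1203  0.    ]
side cup 0.57 283.6 263.7 [0.7037 0.0597 0.    ]
side jar 0.79 254.1 302.3 [0.7097 0.1657 0.    ]
side spatula 0.7 357.0 416.1 [0.4493 0.2871 0.    ]
wrist {'fx': 375.7236364545296, 'fy': 375.7236364545296, 'cx': 317.09034078653394, 'cy': 236.7969209796725, 'k1': -0.014947021093215706, 'mount': array([[ 1.57795218e-03,  9.60903114e-01,  2.76880327e-01,
         6.86254738e-02],
       [ 9.99998738e-01, -1.46551128e-03, -6.13029604e-04,
        -5.52581269e-04],
       [-1.83290812e-04,  2.76880945e-01, -9.60904214e-01,
        -1.41969067e-01],
       [ 0.00000000e+00,  0.00000000e+00,  0.00000000e+00,
         1.00000000e+00]])} [ 0.30777962 -0.60406667  0.37330575]
```

View pics/scene0.png

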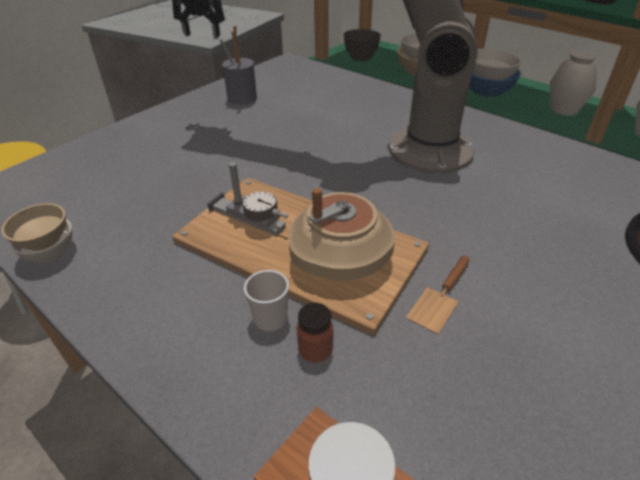

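View pics/side0.png

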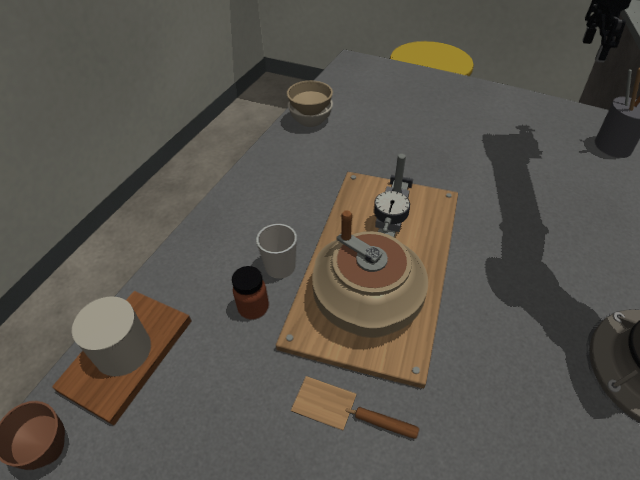

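The scene view shows the post at about (235,183), the dial at (260,205), the handle at (318,200) and the turntable hub at (343,211). The side view has the post at (401,170), the dial at (392,207), the handle at (347,224) and the board screws at (353,178), (447,196), (290,338) and (416,370). Next I'll work out positions from these.

Run:
```python
from h import *
S=dict(scene=dict(scr=[(250,183),(184,234),(417,245),(369,317)],hub=(344,211),posttop=(234,164),dial=(260,201),htop=(317.5,190)),
 side=dict(scr=[(447,196),(353,178),(416,370),(290,338)],hub=(372,258),posttop=(401,154),dial=(392,203),htop=(347,212)))
for n in S:
    c,T=cam(n)
    for p in S[n]['scr']: print(n,'screw',atz(c,T,*p,.02)[:2].round(4))
    for k,z in [('hub',.15),('posttop',.155),('dial',.086),('htop',.203)]: print(n,k,atz(c,T,*S[n][k],z)[:2].round(4))
    d=np.load('pics/%s0.npz'%n); im=d['im']
for n,(x,y,s) in dict(scene=(190,140,4),side=(300,130,4)).items():
    im=np.load('pics/%s0.npz'%n)['im'][y:y+150,x:x+200]; save(cv2.resize(im,None,fx=4,fy=4,interpolation=cv2.INTER_CUBIC),n+'0c.png')
```

```text
scene screw [ 0.453  -0.2455]
scene screw [ 0.6738 -0.2163]
scene screw [0.392  0.1859]
scene screw [0.6086 0.2167]
scene hub [0.5312 0.0981]
scene posttop [ 0.5538 -0.1653]
scene dial [ 0.5478 -0.1058]
scene htop [0.5684 0.0685]
side screw [ 0.4557 -0.2497]
side screw [ 0.6703 -0.2186]
side screw [0.3888 0.1823]
side screw [0.6056 0.2149]
side hub [0.5109 0.0933]
side posttop [ 0.5546 -0.1765]
side dial [ 0.5422 -0.1079]
side htop [0.5688 0.0635]
```

View pics/scene0c.png

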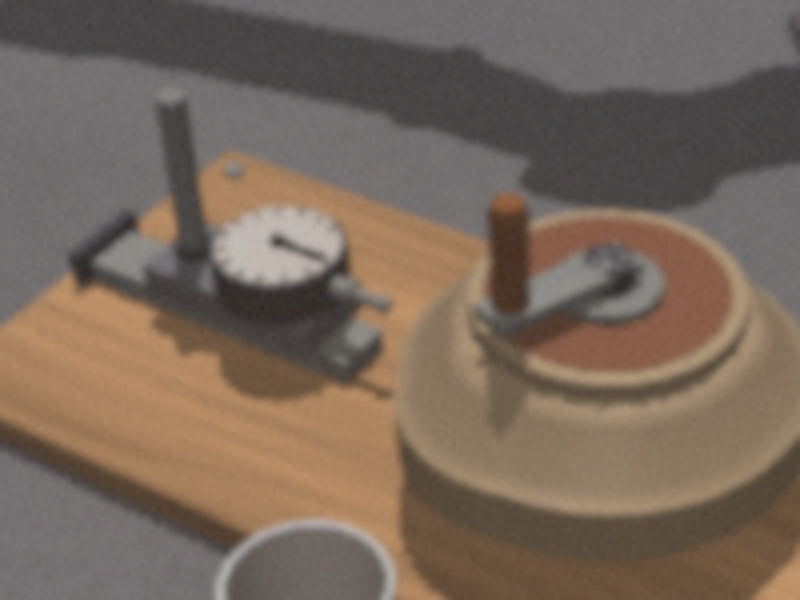

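View pics/side0c.png

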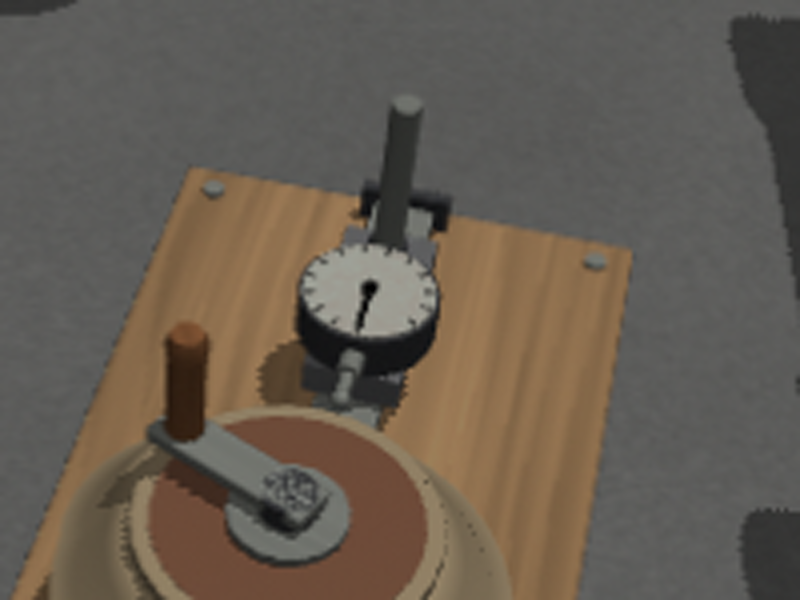

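Run:
```python
from h import *
c,T=cam('scene'); print('pen',atz(c,T,240,98,0),atz(c,T,237,30,.2))
c,T=cam('side'); print('pen',atz(c,T,620,148,0))
```

```text
pen [ 0.10523338 -0.66264034  0.        ] [ 0.04730026 -0.70548644  0.2       ]
pen [ 0.08086568 -0.65996066  0.        ]
```

```bash
python3 -m jog '[[[0,0,-30],[0,0,10.7],-1],[[20,-20,-50],[0,0,2],-1],[[38,-48,-20],[0,0,0],-1],[[38,-48,-20],[0,0,0],-1],[[38,-48,0],[0,0,0],-1],[[38,-48,0],[0,0,0],-1],[[38,-48,0],[0,0,0],-1],[[38,-48,0],[0,0,0],-1],[[38,-48,0],[0,0,0],-1],[[38,-48,0],[0,0,0],-1],[[38,-48,0],[0,0,0],-1],[[38,-48,0],[0,0,0],-1]]'
python3 - <<'E'
from h import *
print(bot.get_obs()['tool_rot'])
n='wrist'
o=bot.get_obs(); im,d=bot.read_camera(n); save(im,n+'1.png'); np.savez('pics/%s1.npz'%n,im=im,d=d,p=o['eef_pos'],r=o['tool_rot'])
c,T=cam(n,o); 
for th,z in [('axis',.069),('crank_grip',.18),('wheel',0),('gauge_grip',.132),('plunger_tip',.069),('plunger',0),('cup',0),('jar',0)]:
        r=bot.landmark_of(n,th)
        for e in r[:1]:
            u,v=e['xy'][0]*640,e['xy'][1]*480
            print(n,th,round(e['score'],2),round(u,1),round(v,1),atz(c,T,u,v,z).round(4))
E
```

```text
t: 3.0
eef_pos: [0.5639, -0.0768, 0.3505]
tool_rot: [0.0, 0.997, 0.074, 0.0]
contact_force: [0.3, -0.6, 0.0]
gripper_width: 0.995
[1.96116810e-04 9.97275051e-01 7.37718907e-02 3.76728621e-04]
wrist crank_grip 0.91 151.8 184.4 [0.5673 0.0631 0.18  ]
wrist wheel 0.95 198.1 202.7 [0.5149 0.0758 0.    ]
wrist gauge_grip 0.73 412.3 227.5 [ 0.5527 -0.1741  0.132 ]
wrist plunger_tip 0.6 287.6 214.0 [ 0.5333 -0.0472  0.069 ]
wrist cup 0.94 211.7 45.9 [0.7078 0.072  0.    ]
wrist jar 0.94 124.4 36.2 [0.7034 0.1759 0.    ]
```

View pics/wrist1.png

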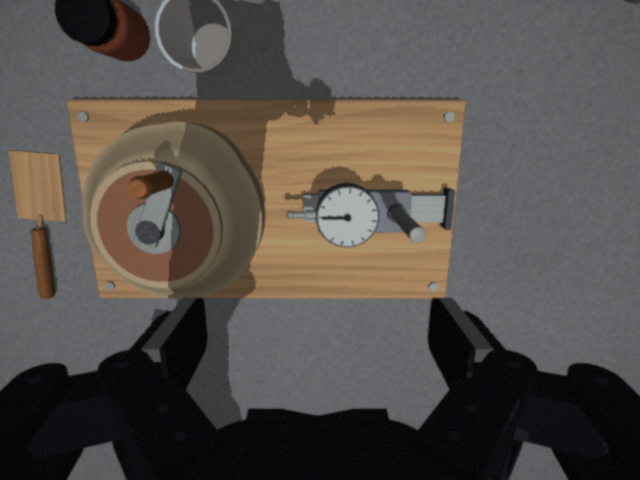

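```bash
cat > prof.py <<'E'
from h import *
from scipy.optimize import least_squares
import sys
D=np.load(sys.argv[1]); im,d=D['im'],D['d']
o=dict(eef_pos=D['p'],tool_rot=D['r']); c,T=cam('wrist',o)
v,u=np.mgrid[0:480,0:640]
K=np.array([[c['fx'],0,c['cx']],[0,c['fy'],c['cy']],[0,0,1]])
p=cv2.undistortPoints(np.stack([u.ravel(),v.ravel()],-1)[:,None].astype(float),K,np.array([c['k1'],0,0,0.]))[:,0]
z=d.ravel(); P=np.c_[p[:,0]*z,-p[:,1]*z,-z,np.ones(len(z))]@T.T; P=P[:,:3]
ok=z>0
# planter upper ring etc
ax0=np.array([0.517,0.090])
r=np.linalg.norm(P[:,:2]-ax0,axis=1)
for lo,hi in [(.075,.083),(.083,.09),(.09,.1),(.1,.11),(.11,.12),(.12,.13),(.13,.14)]:
    m=ok&(P[:,2]>lo)&(P[:,2]<hi)&(r<.15); print(lo,m.sum(),P[m,:2].mean(0) if m.any() else '')
m=ok&(P[:,2]>.17)&(P[:,2]<.21)&(r<.1);print('handle',m.sum(),np.median(P[m],0))
m=ok&(P[:,2]>.1)&(np.linalg.norm(P[:,:2]-[.553,-.172],axis=1)<.03);print('post',m.sum(),np.median(P[m],0),P[m,2].max())
m=ok&(P[:,2]>.08)&(P[:,2]<.092)&(np.linalg.norm(P[:,:2]-[.545,-.107],axis=1)<.036);print('dial',m.sum(),P[m].mean(0),np.median(P[m,2]))
np.save('pics/P.npy',np.where(ok[:,None],P,np.nan))
E
python3 prof.py pics/wrist1.npz
```

```text
0.075 316 [0.56096052 0.0372347 ]
0.083 4345 [0.53535318 0.06588482]
0.09 1881 [0.55147666 0.04425664]
0.1 1887 [0.54765019 0.04646286]
0.11 3364 [0.54418927 0.05380418]
0.12 6301 [0.51424536 0.0767582 ]
0.13 4372 [0.50997843 0.07759288]
handle 667 [0.56929891 0.06101334 0.19878807]
post 786 [ 0.55905123 -0.16654424  0.15473286] 0.4247929131333985
dial 2657 [ 0.54483428 -0.11132116  0.08226134] 0.08221989168796656
```

Run:
```python
from h import *
P=np.load('pics/P.npy'); 
from scipy.optimize import least_squares
# top plane ring edge: refine axis from points z .118-.15 outer
A=np.array([.515,.077]); H=np.array([.5685,.063])
def outer(P,A,lo,hi,nb=60):
    m=(P[:,2]>lo)&(P[:,2]<hi); q=P[m,:2]-A; r=np.hypot(*q.T); a=np.arctan2(q[:,1],q[:,0]); s=r<.125; r,a=r[s],a[s]
    out=[]
    for k in range(nb):
        t=-np.pi+2*np.pi*(k+.5)/nb; w=np.abs(a-t)<np.pi/nb
        out.append((t,np.percentile(r[w],97) if w.sum()>3 else np.nan,w.sum()))
    return np.array(out)
for z in [(.122,.15)]:
    o=outer(P,A,*z)
    for it in range(5):
        o=outer(P,A,*z); g=np.isfinite(o[:,1])
        M=np.c_[np.cos(o[g,0]),np.sin(o[g,0]),np.ones(g.sum())]
        med=np.nanmedian(o[g,1]); w=np.abs(o[g,1]-med)<.006
        x=np.linalg.lstsq(M[w],o[g,1][w],rcond=None)[0]; A=A+x[:2]
    print('axis',A,x, np.linalg.norm(H-A))
o=outer(P,A,.055,.095)
ph=np.arctan2(*(H-A)[::-1])
for t,r,n in o: print(round(np.degrees(t)),round(np.degrees(t-ph)%360),round(r*1000,1),int(n))
```

```text
axis [0.51503403 0.07866542] [-3.04927955e-08  1.15784472e-07  6.47776262e-02] 0.05571369266969828
-177 199 100.0 55
-171 205 99.3 51
-165 211 99.1 53
-159 217 100.3 66
-153 223 99.6 68
-147 229 99.7 71
-141 235 99.8 77
-135 241 99.3 81
-129 247 99.3 84
-123 253 99.3 92
-117 259 99.3 95
-111 265 99.0 98
-105 271 99.4 109
-99 277 99.5 121
-93 283 99.5 137
-87 289 99.4 144
-81 295 99.4 151
-75 301 99.3 166
-69 307 99.2 173
-63 313 99.3 180
-57 319 99.2 182
-51 325 99.2 195
-45 331 99.9 194
-39 337 101.9 207
-33 343 103.6 207
-27 349 104.3 200
-21 355 104.4 187
-15 1 104.3 180
-9 7 104.0 162
-3 13 102.8 145
3 19 101.5 127
9 25 99.0 125
15 31 98.4 125
21 37 98.6 124
27 43 98.8 115
33 49 98.8 105
39 55 99.0 102
45 61 99.1 99
51 67 99.0 91
57 73 99.5 87
63 79 99.9 79
69 85 99.8 76
75 91 99.9 66
81 97 100.4 65
87 103 99.8 56
93 109 100.6 55
99 115 102.0 60
105 121 103.0 53
111 127 103.4 41
117 133 103.7 37
123 139 103.1 35
129 145 101.3 30
135 151 100.8 22
141 157 101.2 25
147 163 101.0 31
153 169 100.7 39
159 175 100.8 46
165 181 101.3 48
171 187 101.0 48
177 193 100.5 53
```

The wrist view shows the planter at about (163,215) with the handle at (150,184), the dial at (347,216), the post top at (417,234) and the plunger tip at (288,215). Depth puts the high bulge near the handle direction, roughly −3° from it, and the lower bulge at about +132°. The needle still has to confirm that. Next, the post.

```bash
python3 -m jog '[[[-12,46,0],[0,0,0],-1],[[-12,47,0],[0,0,0],-1],[[0,0,50],[0,0,0],-1],[[0,0,50],[0,0,0],-1],[[0,0,50],[0,0,0],-1],[[0,0,50],[0,0,0],-1],[[0,0,37],[0,0,0],-1],[[0,0,0],[0,0,0],-1]]' 25
python3 - <<'E'
from h import *
for n in ['wrist','scene']:
    o=bot.get_obs(); im,d=bot.read_camera(n); save(im,n+'2.png')
E
```

```text
t: 4.45
eef_pos: [0.5506, -0.1745, 0.1107]
tool_rot: [-0.001, 0.997, 0.073, -0.003]
contact_force: [0.3, -0.7, 1.0]
gripper_width: 1.004
```

View pics/wrist2.png

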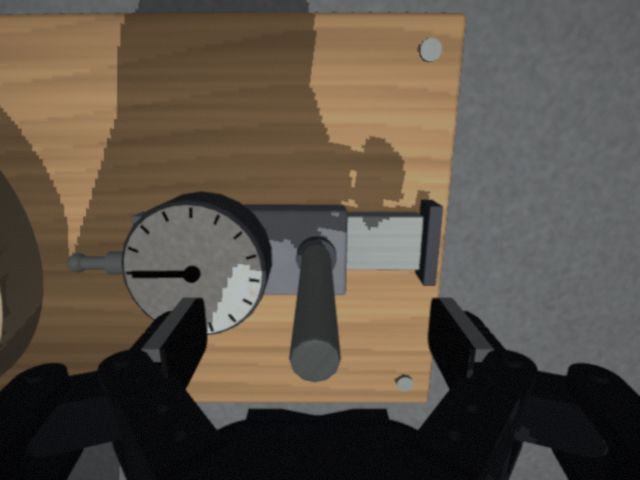

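View pics/scene2.png

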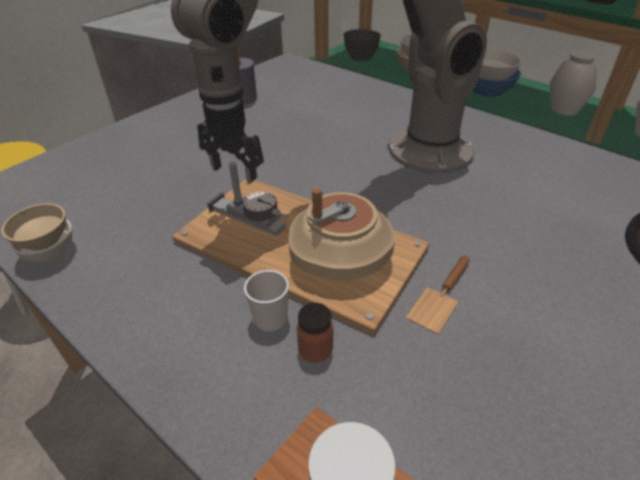

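The wrist view has the post top at (315,360), centred between the jaws, and the dial at (196,270) with its needle at zero (pointing left to the turntable). I'll check the post's offset from the TCP.

Run:
```python
from h import *
o=bot.get_obs(); c,T=cam('wrist',o); q=o['tool_rot']; Rm=R.from_quat([q[1],q[2],q[3],q[0]]).as_matrix()
p=atz(c,T,315,360,.155); print(p,o['eef_pos'],Rm.T@(p-o['eef_pos']))
p=atz(c,T,196,270,.086);print('dial',p)
p=atz(c,T,70,263,.069);print('tip',p)
```

```text
[ 0.55312407 -0.17399033  0.155     ] [ 0.55369014 -0.17467651  0.11429036] [-0.00041621 -0.00073937 -0.04071051]
dial [ 0.54775543 -0.11618776  0.086     ]
tip [ 0.53435624 -0.04449219  0.069     ]
```

```bash
python3 -m jog '[[[0,0,0],[0,0,0],1],[[0,0,0],[0,0,0],1],[[0,0,0],[0,0,0],1],[[0,0,0],[0,0,0],1],[[0,0,0],[0,0,0],1],[[0,0,0],[0,0,0],1]]' 30
cat > look.py <<'E'
from h import *
import sys
n,tag=sys.argv[1:3]
o=bot.get_obs(); im,d=bot.read_camera(n); save(im,tag+'.png'); np.savez('pics/%s.npz'%tag,im=im,d=d,p=o['eef_pos'],r=o['tool_rot'])
print(o['t'],o['eef_pos'].round(4),o['contact_force'].round(1),round(o['gripper_width'],3))
E
python3 look.py wrist w3
```

```text
t: 5.3
eef_pos: [0.5533, -0.1737, 0.1136]
tool_rot: [-0.0, 0.997, 0.074, 0.0]
contact_force: [-1.5, 1.2, 5.9]
gripper_width: 0.175
5.3 [ 0.5533 -0.1737  0.1136] [-1.5  1.2  5.9] 0.175
```

View pics/w3.png

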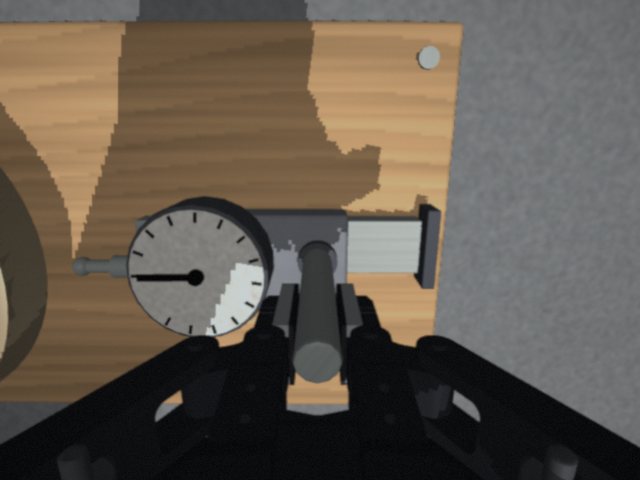

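Gripped: the post is centred at (317,360) and the needle is still at zero.

```bash
python3 -m jog '[[[0,-6,0],[0,0,0],1],[[0,-6,0],[0,0,0],1],[[0,-6,0],[0,0,0],1],[[0,-5,0],[0,0,0],1],[[0,0,0],[0,0,0],1]]'; python3 look.py wrist w4
```

```text
t: 5.98
eef_pos: [0.5505, -0.1543, 0.1136]
tool_rot: [0.002, 0.997, 0.073, 0.001]
contact_force: [1.6, -7.2, 2.6]
gripper_width: 0.182
5.975 [ 0.5505 -0.1543  0.1136] [ 1.6 -7.2  2.6] 0.182
```

View pics/w4.png

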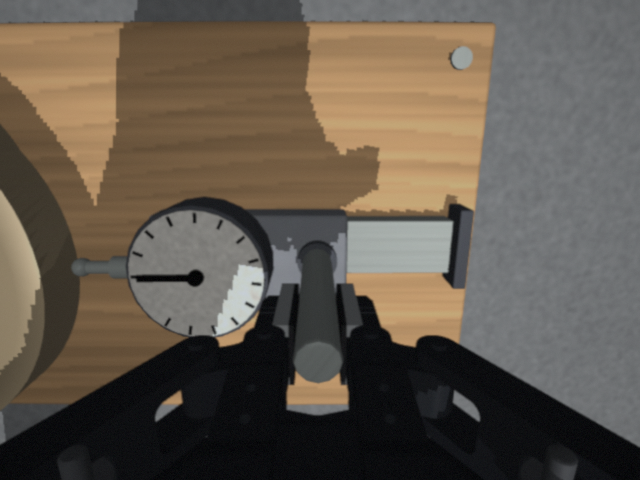

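The needle is still at zero, and the ball at (78,267) is just short of the rim edge. Next come small steps, reading the needle each time.

```bash
cat > needle.py <<'E'
from h import *
# needle angle from picture: rectify dial plane z=.086 about dial centre, axes of board
def reading(n,im,o,cen,u=np.array([-.147,.989]),zd=.086,tag=None):
    c,T=cam(n,o); S=8; N=321 # 8 px/mm
    e1=np.array(u); e2=np.array([u[1],-u[0]])  # right of u seen from above (clockwise)
    g=(np.arange(N)-160)/4000.
    X,Y=np.meshgrid(g,-g) # X right(e2), Y up(e1)
    P=np.stack([cen[0]+X*e2[0]+Y*e1[0],cen[1]+X*e2[1]+Y*e1[1],np.full_like(X,zd)],-1).reshape(-1,3)
    q=proj(c,T,P).astype(np.float32)
    W=cv2.remap(im,q[:,0].reshape(N,N),q[:,1].reshape(N,N),cv2.INTER_CUBIC)
    return W
def fit(W,c0=(160,160)):
    g=cv2.cvtColor(W,cv2.COLOR_RGB2GRAY).astype(float)
    th=np.arange(0,2*np.pi,.02); rr=np.arange(24,92,2.)
    xs=c0[0]+np.outer(np.sin(th),rr); ys=c0[1]-np.outer(np.cos(th),rr)
    v=cv2.remap(g.astype(np.float32),xs.astype(np.float32),ys.astype(np.float32),cv2.INTER_LINEAR)
    m=np.median(v,1); bg=np.median(m); w=np.clip(1-m/bg-.25,0,None)
    k=np.argmax(np.convolve(np.r_[w,w,w],np.ones(15),'same')[len(w):2*len(w)])
    dd=(th-th[k]+np.pi)%(2*np.pi)-np.pi; s=np.abs(dd)<.25
    return (th[k]+(w[s]*dd[s]).sum()/max(w[s].sum(),1e-9))%(2*np.pi), bg
if __name__=='__main__':
    import sys
    n,tag=sys.argv[1:3]; cen=None
    o=bot.get_obs(); im,d=bot.read_camera(n); save(im,tag+'.png'); np.savez('pics/%s.npz'%tag,im=im,d=d,p=o['eef_pos'],r=o['tool_rot'])
    print(round(o['t'],2),o['eef_pos'].round(4),o['contact_force'].round(1),round(o['gripper_width'],3))
    if n=='wrist': cen=atz(*cam('wrist',o),195.5,276.5,.086)[:2]   # dial fixed in hand view
    else: cen=np.array([float(a) for a in sys.argv[3:5]])
    W=reading(n,im,o,cen); cv2.circle(W,(160,160),3,(255,0,0),1); 
    a,bg=fit(W); print('cen',cen.round(4),'needle',round(a,3),'mm',round(a/.35,2))
    save(W,tag+'_dial.png')
E
python3 - <<'E'
from needle import *
D=np.load('pics/w4.npz'); o=dict(eef_pos=D['p'],tool_rot=D['r']); cen=atz(*cam('wrist',o),195.5,276.5,.086)[:2]
W=reading('wrist',D['im'],o,cen); print(fit(W),cen); save(W,'w4_dial.png')
E
python3 -m jog '[[[0,-2,0],[0,0,0],1],[[0,-2,0],[0,0,0],1],[[0,0,0],[0,0,0],1]]'; python3 needle.py wrist w5
```

```text
(np.float64(6.235651639635221), np.float32(125.68359)) [ 0.54163886 -0.0961012 ]
t: 6.4
eef_pos: [0.55, -0.1508, 0.1137]
tool_rot: [0.002, 0.997, 0.073, 0.001]
contact_force: [1.6, -8.1, 1.6]
gripper_width: 0.178
6.4 [ 0.55   -0.1508  0.1137] [ 1.6 -8.1  1.6] 0.178
cen [ 0.5412 -0.0926] needle 6.236 mm 17.82
```

View pics/w5_dial.png

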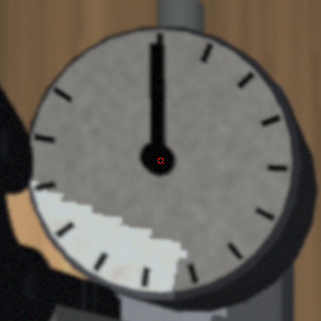

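View pics/w5.png

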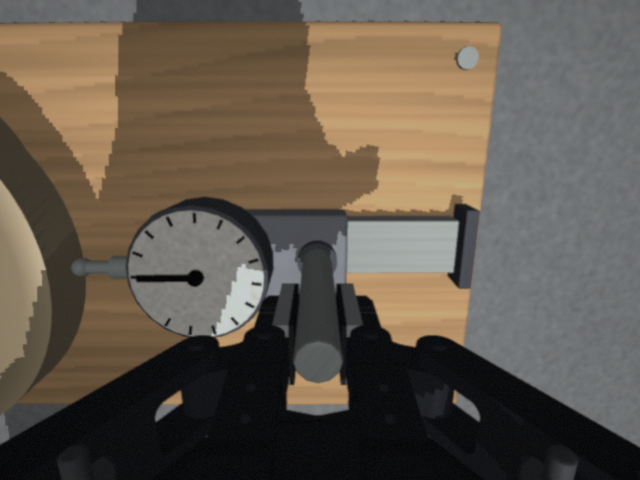

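The needle is still at zero, with an offset reading of 6.236. I'll go on 2 mm.

```bash
python3 -m jog '[[[0,-2,0],[0,0,0],1],[[0,0,0],[0,0,0],1],[[0,0,0],[0,0,0],1]]'; python3 needle.py wrist w6
```

```text
t: 6.82
eef_pos: [0.5497, -0.1489, 0.1136]
tool_rot: [0.002, 0.997, 0.073, 0.001]
contact_force: [1.9, -8.7, 1.7]
gripper_width: 0.178
6.83 [ 0.5497 -0.1489  0.1136] [ 1.9 -8.7  1.7] 0.178
cen [ 0.5409 -0.0907] needle 6.236 mm 17.82
```

```bash
python3 -m jog '[[[0,-2,0],[0,0,0],1],[[0,0,0],[0,0,0],1],[[0,0,0],[0,0,0],1]]'; python3 needle.py wrist w7
```

```text
t: 7.25
eef_pos: [0.5494, -0.147, 0.1136]
tool_rot: [0.002, 0.997, 0.073, 0.001]
contact_force: [1.5, -9.1, 1.2]
gripper_width: 0.177
7.25 [ 0.5494 -0.147   0.1136] [ 1.5 -9.1  1.2] 0.177
cen [ 0.5406 -0.0888] needle 0.054 mm 0.15
```

View pics/w7.png

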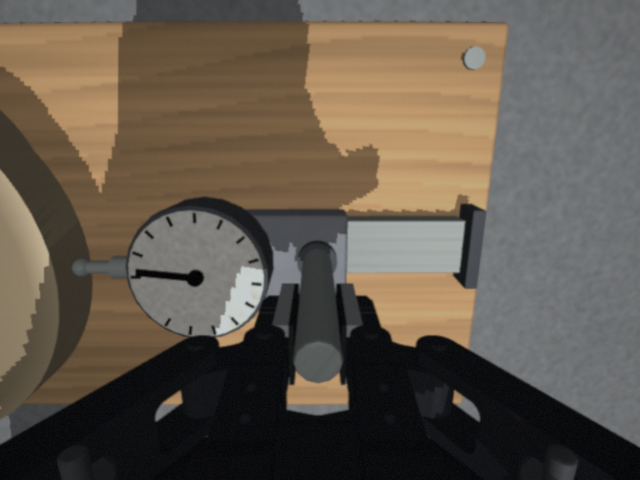

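The needle has left zero, now at 0.10 rad, so the plunger is touching the rim. About 1.7 mm more will give a light preload that holds contact all the way round.

```bash
python3 -m jog '[[[0,-1.7,0],[0,0,0],1],[[0,0,0],[0,0,0],1],[[0,0,0],[0,0,0],1]]'; python3 needle.py wrist w8
```

```text
t: 7.68
eef_pos: [0.5492, -0.1456, 0.1137]
tool_rot: [0.002, 0.997, 0.072, 0.001]
contact_force: [2.1, -8.5, -0.2]
gripper_width: 0.177
7.67 [ 0.5492 -0.1456  0.1137] [ 2.1 -8.5 -0.2] 0.177
cen [ 0.5404 -0.0874] needle 0.544 mm 1.55
```

View pics/w8_dial.png

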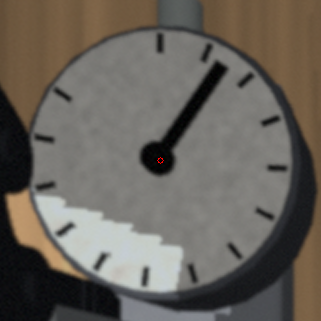

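```bash
python3 -m jog '[[[0,0.5,0],[0,0,0],1],[[0,0,0],[0,0,0],-0.4],[[0,0,0],[0,0,0],-0.4],[[0,0,0],[0,0,0],-0.4],[[0,0,0],[0,0,0],-0.4]]'; python3 look.py wrist w9
```

```text
t: 8.35
eef_pos: [0.5484, -0.1417, 0.113]
tool_rot: [-0.0, 0.997, 0.074, -0.0]
contact_force: [-0.6, 0.4, 0.1]
gripper_width: 0.698
8.35 [ 0.5484 -0.1417  0.113 ] [-0.6  0.4  0.1] 0.698
```

View pics/w9.png

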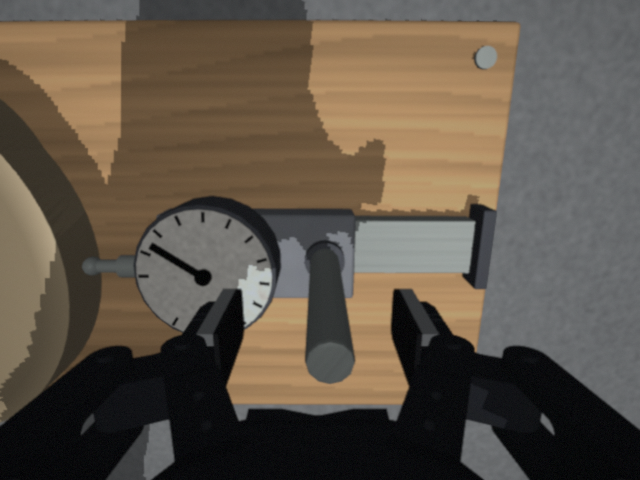

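Released with the needle still at about 0.6 rad (dial at (203,277)), and both pads are clear of the post. Now up and over to the crank handle.

```bash
python3 -m jog '[[[0,0,-45],[0,0,0],-0.4],[[0,0,-45],[0,0,0],-0.6],[[8,-32,-37],[0,0,0],-1],[[14,-56,0],[0,0,0],-1],[[14,-56,0],[0,0,0],-1],[[14,-56,0],[0,0,0],-1],[[0,0,0],[0,0,0],-1],[[0,0,0],[0,0,0],-1]]'; python3 look.py wrist w10;  python3 look.py scene s10
```

```text
t: 9.4
eef_pos: [0.5682, 0.0626, 0.2399]
tool_rot: [0.0, 0.997, 0.074, -0.0]
contact_force: [-0.4, -1.2, 0.5]
gripper_width: 0.996
9.4 [0.5682 0.0626 0.2399] [-0.4 -1.2  0.5] 0.996
9.45 [0.5683 0.0616 0.2399] [-0.5 -0.7 -0.2] 1.003
```

View pics/w10.png

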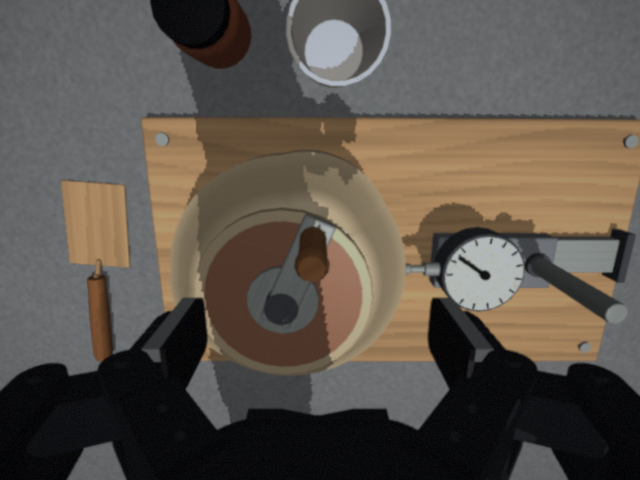

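View pics/s10.png

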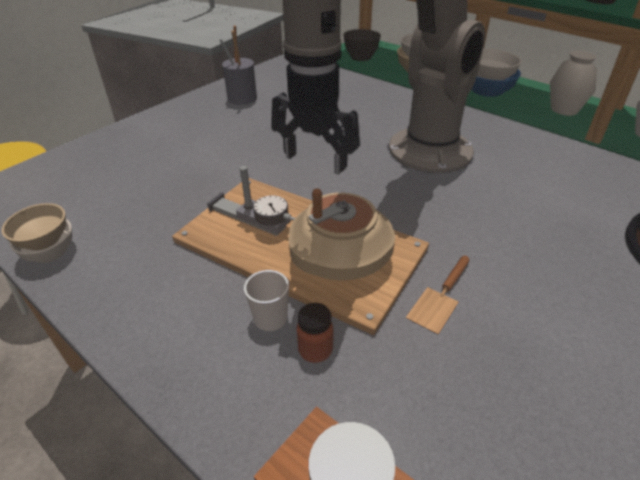

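Run:
```python
from h import *
D=np.load('pics/w10.npz'); o=dict(eef_pos=D['p'],tool_rot=D['r']); c,T=cam('wrist',o); q=o['tool_rot']; Rm=R.from_quat([q[1],q[2],q[3],q[0]]).as_matrix()
for nm,u,v,z in [('handle',313,267,.203),('dial',486,272,.086),('hub',285,300,.148)]:
    p=atz(c,T,u,v,z); print(nm,p,Rm.T@(p-o['eef_pos']))
bot.read_camera('wrist'); o=bot.get_obs(); c,T=cam('wrist',o); e=bot.landmark_of('wrist','crank_grip')[0]; print(e['score'],atz(c,T,e['xy'][0]*640,e['xy'][1]*480,.18),o['eef_pos'])
```

```text
handle [0.56895263 0.064829   0.203     ] [ 0.00105411 -0.00213109  0.03692864]
dial [ 0.54231081 -0.08587403  0.086     ] [-0.04750759  0.14290091  0.15405109]
hub [0.52177734 0.07765103 0.148     ] [-0.04368111 -0.02182107  0.09193752]
0.68 [0.56827754 0.06381015 0.18      ] [0.56837489 0.06113204 0.23998854]
```

```bash
python3 -m jog '[[[0.5,-3,0],[0,0,0],-1],[[0,0,40],[0,0,0],-1],[[0,0,39],[0,0,0],-1],[[0,0,0],[0,0,0],1],[[0,0,0],[0,0,0],1],[[0,0,0],[0,0,0],1],[[0,0,0],[0,0,0],1],[[0,0,0],[0,0,0],1],[[0,0,0],[0,0,0],1]]' 25; python3 look.py wrist w11;  python3 look.py scene s11
```

```text
t: 10.72
eef_pos: [0.5695, 0.066, 0.1627]
tool_rot: [0.0, 0.997, 0.074, 0.001]
contact_force: [-0.1, -0.7, 6.5]
gripper_width: 0.19
10.725 [0.5695 0.066  0.1627] [-0.1 -0.7  6.5] 0.19
10.775 [0.5695 0.066  0.1627] [-0.4 -1.   6.3] 0.191
```

View pics/w11.png

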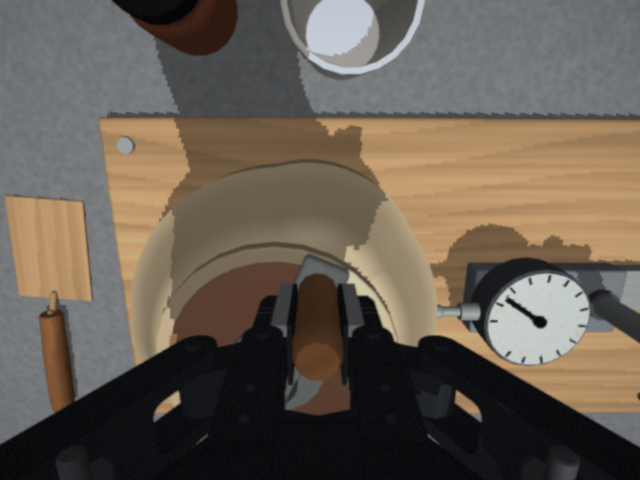

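View pics/s11.png

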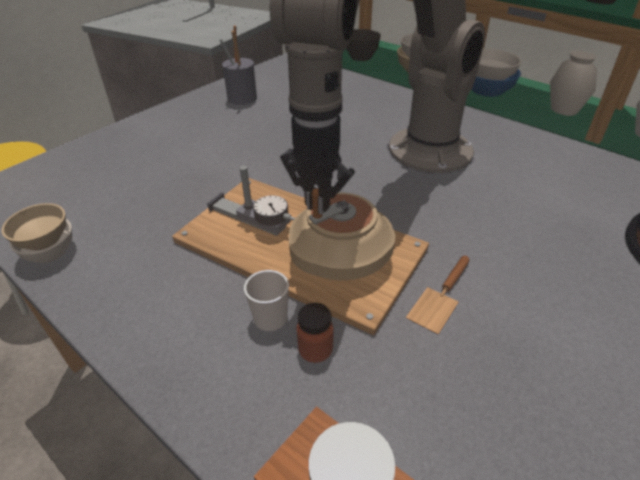

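Holding the handle at (318,330), with the needle at about 0.6 rad on the dial at (540,322), inside the wrist view. Next I'll work out the arc steps in tool axes.

```bash
cat > arc.py <<'E'
import numpy as np,sys
f0,df,n=map(float,sys.argv[1:4]); r=float(sys.argv[4]) if len(sys.argv)>4 else 55
f=np.radians(f0+df*np.arange(n+1)); p=r*np.c_[np.cos(f),np.sin(f)]
for i,d in enumerate(np.diff(p,axis=0)): print(round(f0+df*(i+1),1),d.round(1))
E
python3 arc.py 21.6 12 30
```

```text
33.6 [-5.3 10.2]
45.6 [-7.3  8.9]
57.6 [-9.   7.1]
69.6 [-10.3   5.1]
81.6 [-11.1   2.9]
93.6 [-11.5   0.5]
105.6 [-11.3  -1.9]
117.6 [-10.7  -4.2]
129.6 [-9.6 -6.4]
141.6 [-8.  -8.2]
153.6 [-6.2 -9.7]
165.6 [ -4.  -10.8]
177.6 [ -1.7 -11.4]
189.6 [  0.7 -11.5]
201.6 [  3.1 -11.1]
213.6 [  5.3 -10.2]
225.6 [ 7.3 -8.9]
237.6 [ 9.  -7.1]
249.6 [10.3 -5.1]
261.6 [11.1 -2.9]
273.6 [11.5 -0.5]
285.6 [11.3  1.9]
297.6 [10.7  4.2]
309.6 [9.6 6.4]
321.6 [8.  8.2]
333.6 [6.2 9.7]
345.6 [ 4.  10.8]
357.6 [ 1.7 11.4]
369.6 [-0.7 11.5]
381.6 [-3.1 11.1]
```

```bash
cat > meas.py <<'E'
from needle import *
import sys,os
# reading with wrist or scene; dial centre fixed in world
def centre(n,o,im,guess):
    return guess
n,tag=sys.argv[1:3]
o=bot.get_obs(); im,d=bot.read_camera(n); save(im,tag+'.png'); np.savez('pics/%s.npz'%tag,im=im,d=d,p=o['eef_pos'],r=o['tool_rot'])
cen=np.array([.5423,-.0859])
W=reading(n,im,o,cen)
# refine centre: black hub blob near the middle
g=cv2.cvtColor(W,cv2.COLOR_RGB2GRAY); 
c0=(160,160)
if n=='wrist':
    b=cv2.GaussianBlur(255-g,(0,0),9)[110:210,110:210]; k=np.unravel_index(np.argmax(b),b.shape); c0=(110+k[1],110+k[0])
a,bg=fit(W,c0); 
A=np.array([.515,.0787]); q=o['eef_pos'][:2]-A
print(round(o['t'],2),'F',o['contact_force'].round(1),'w',round(o['gripper_width'],3),'r %.1f th %.1f'%(np.hypot(*q)*1000,np.degrees(np.arctan2(q[1],q[0]))),'hub',c0,'needle %.3f = %.2f mm'%(a,a/.35))
W2=W.copy(); cv2.line(W2,tuple(map(int,c0)),(int(c0[0]+110*np.sin(a)),int(c0[1]-110*np.cos(a))),(255,0,0),1); save(W2,tag+'_d.png')
open('log.csv','a').write('%s,%f,%f,%f,%f\n'%(n,o['t'],o['eef_pos'][0],o['eef_pos'][1],a))
E
python3 meas.py wrist m0
```

```text
10.82 F [-1.1 -0.5  7.2] w 0.193 r 56.0 th -13.0 hub (np.int64(152), np.int64(153)) needle 0.609 = 1.74 mm
```

View pics/m0_d.png

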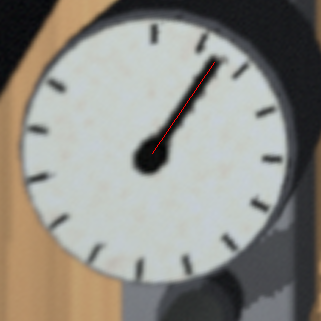

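```bash
python3 -m jog '[[[-5.3,10.2,0],[0,0,0],1],[[-7.3,8.9,0],[0,0,0],1],[[0,0,0],[0,0,0],1]]'; python3 meas.py wrist m1
```

```text
t: 11.25
eef_pos: [0.5588, 0.045, 0.1626]
tool_rot: [0.0, 0.997, 0.074, 0.0]
contact_force: [-4.1, -0.9, 10.8]
gripper_width: 0.192
11.25 F [-4.1 -0.9 10.8] w 0.192 r 55.3 th -37.5 hub (np.int64(152), np.int64(153)) needle 0.607 = 1.73 mm
```

View pics/m1.png

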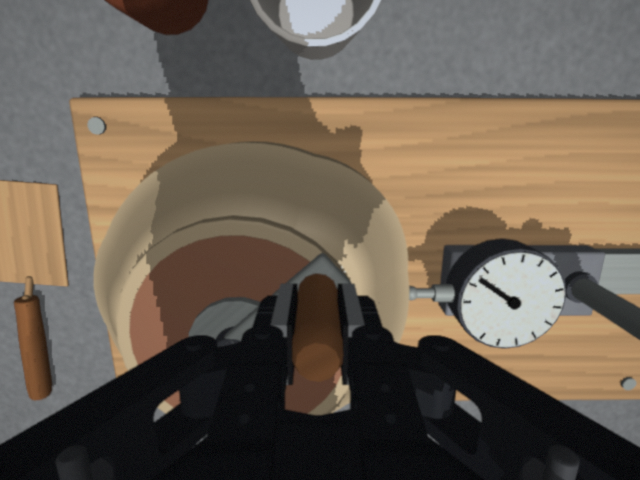

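The crank follows and the needle holds at base radius. I'll step on over the expected high spot.

```bash
python3 -m jog '[[[-9.0,7.1,0],[0,0,0],1],[[0,0,0],[0,0,0],1]]'; python3 meas.py wrist m2;  python3 -m jog '[[[-10.3,5.1,0],[0,0,0],1],[[0,0,0],[0,0,0],1]]'; python3 meas.py wrist m3; python3 -m jog '[[[-11.1,2.9,0],[0,0,0],1],[[0,0,0],[0,0,0],1]]'; python3 meas.py wrist m4
```

```text
t: 11.55
eef_pos: [0.5509, 0.0372, 0.1626]
tool_rot: [-0.0, 0.997, 0.074, 0.001]
contact_force: [-3.7, 0.5, 11.1]
gripper_width: 0.194
11.55 F [-3.7  0.5 11.1] w 0.194 r 54.9 th -49.1 hub (np.int64(152), np.int64(153)) needle 0.603 = 1.72 mm
t: 11.85
eef_pos: [0.5416, 0.0311, 0.1626]
tool_rot: [-0.0, 0.997, 0.074, 0.001]
contact_force: [-4.4, 1.6, 10.3]
gripper_width: 0.191
11.85 F [-4.4  1.6 10.3] w 0.191 r 54.5 th -60.8 hub (np.int64(152), np.int64(155)) needle 1.888 = 5.39 mm
t: 12.15
eef_pos: [0.531, 0.027, 0.1626]
tool_rot: [-0.0, 0.997, 0.074, 0.001]
contact_force: [-2.5, 2.5, 10.3]
gripper_width: 0.195
12.15 F [-2.5  2.5 10.3] w 0.195 r 54.1 th -72.8 hub (np.int64(150), np.int64(156)) needle 2.581 = 7.37 mm
```

```bash
python3 -m jog '[[[-5.7,0.7,0],[0,0,0],1],[[0,0,0],[0,0,0],1]]'; python3 meas.py wrist m5;  python3 -m jog '[[[-5.8,-0.2,0],[0,0,0],1],[[0,0,0],[0,0,0],1]]'; python3 meas.py wrist m6; python3 -m jog '[[[-11.3,-1.9,0],[0,0,0],1],[[0,0,0],[0,0,0],1]]'; python3 meas.py wrist m7; python3 -m jog '[[[-10.7,-4.2,0],[0,0,0],1],[[0,0,0],[0,0,0],1]]'; python3 meas.py wrist m8
```

```text
t: 12.45
eef_pos: [0.5264, 0.0259, 0.1626]
tool_rot: [-0.001, 0.997, 0.074, 0.002]
contact_force: [0.5, 4.0, 7.5]
gripper_width: 0.194
12.45 F [0.5 4.  7.5] w 0.194 r 54.0 th -77.8 hub (np.int64(150), np.int64(157)) needle 2.650 = 7.57 mm
t: 12.75
eef_pos: [0.5207, 0.0251, 0.1626]
tool_rot: [-0.001, 0.997, 0.074, 0.002]
contact_force: [0.1, 2.6, 8.0]
gripper_width: 0.189
12.75 F [0.1 2.6 8. ] w 0.189 r 53.9 th -83.9 hub (np.int64(150), np.int64(157)) needle 2.545 = 7.27 mm
t: 13.05
eef_pos: [0.5085, 0.0255, 0.1626]
tool_rot: [-0.001, 0.997, 0.074, 0.001]
contact_force: [-2.6, 4.2, 10.4]
gripper_width: 0.19
13.05 F [-2.6  4.2 10.4] w 0.19 r 53.6 th -96.9 hub (np.int64(151), np.int64(155)) needle 1.677 = 4.79 mm
t: 13.35
eef_pos: [0.4976, 0.0283, 0.1626]
tool_rot: [-0.001, 0.997, 0.075, 0.001]
contact_force: [-1.5, 5.2, 9.0]
gripper_width: 0.19
13.35 F [-1.5  5.2  9. ] w 0.19 r 53.4 th -109.1 hub (np.int64(149), np.int64(153)) needle 0.612 = 1.75 mm
```

View pics/m6_d.png

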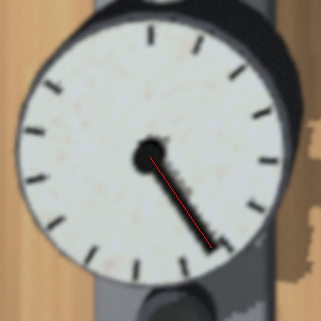

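The needle rose to about 7.6 mm, which is 5.9 mm above base, so this is the 6 mm bulge and not the 3 mm one. Next, a fit for the circle and the peak.

Run:
```python
import numpy as np
from scipy.optimize import least_squares
L=np.array([[float(x) for x in l.split(',')[1:]] for l in open('log.csv')])
xy=L[:,1:3]; a=L[:,3]
f=least_squares(lambda p:np.r_[np.hypot(xy[:,0]-p[0],xy[:,1]-p[1])-.055,(p[0]-.5155)*.1,(p[1]-.08)*.1],[.515,.08]); A=f.x; print('axis',A,(f.fun[:-2]*1000).round(2))
th=np.degrees(np.arctan2(xy[:,1]-A[1],xy[:,0]-A[0])); print(th.round(1))
W=np.degrees(.48)
for nm,sh in [('cos',lambda d:.5*(1+np.cos(np.pi*d))),('cos4',lambda d:(1-d*d)**2)]:
    g=lambda p:p[0]+p[1]*np.where(abs((th-p[2])/W)<1,sh(np.clip((th-p[2])/W,-1,1)),0)-a
    s=least_squares(g,[.6,2.1,-78]); print(nm,s.x,s.fun.round(3))
    t=np.radians(s.x[2]); print('target',A+.055*np.array([np.cos(t),np.sin(t)]))
```

```text
axis [0.5163172  0.07997457] [ 0.01  0.01  0.01 -0.   -0.03 -0.01  0.01  0.02  0.01]
[ -14.6  -39.4  -51.   -62.6  -74.5  -79.4  -85.4  -98.1 -109.9]
cos [  0.76526645   2.04285956 -79.24722659] [ 0.156  0.158  0.162 -0.428  0.079  0.158  0.018 -0.457  0.154]
target [0.52657863 0.02594029]
cos4 [  0.72322554   2.0604778  -79.41505355] [ 0.114  0.116  0.12  -0.352  0.071  0.134  0.046 -0.361  0.112]
target [0.52642032 0.02591047]
```

Run:
```python
import numpy as np
from scipy.optimize import least_squares
L=np.array([[float(x) for x in l.split(',')[1:]] for l in open('log.csv')])
A=np.array([.51632,.07997]); th=np.degrees(np.arctan2(L[:,2]-A[1],L[:,1]-A[0])); a=L[:,3]; W=np.degrees(.48)
for k in (1,.75):
  g=lambda p:p[0]+p[1]*np.clip(1-((th-p[2])/W)**2,0,1)**k-a
  s=least_squares(g,[.6,2.1,-78]); print(s.x,s.fun.round(3))
# free: quadratic through the 3 top + flanks symmetric
q=np.polyfit(th[4:7],a[4:7],2); print('quad3',-q[1]/2/q[0])
q=np.polyfit(th[3:8],a[3:8],2); print('quad5',-q[1]/2/q[0],np.polyval(q,th[3:8])-a[3:8])
```

```text
[  0.60599235   2.03719013 -79.29385805] [-0.003 -0.001  0.003  0.009 -0.    -0.007 -0.003  0.009 -0.006]
[  0.58765251   1.98810815 -78.96367627] [-0.022 -0.019 -0.015  0.136 -0.045 -0.074 -0.052  0.116 -0.024]
quad3 -79.37733377718172
quad5 -79.31388538870138 [-0.0004528   0.00241867 -0.00233061  0.00019053  0.00017421]
```

A parabola fits the bulge to within 0.01 rad, with the peak at handle angle −79.3°, i.e. the handle at (0.5265, 0.0259). Going back there now.

```bash
python3 -m jog '[[[6.5,3.2,0],[0,0,0],1],[[7.2,2.0,0],[0,0,0],1],[[7.2,1.2,0],[0,0,0],1],[[7.3,0.3,0],[0,0,0],1],[[0,0,0],[0,0,0],1],[[0,0,0],[0,0,0],1]]'; python3 meas.py wrist m9
```

```text
t: 14.15
eef_pos: [0.5272, 0.026, 0.1626]
tool_rot: [-0.001, 0.997, 0.075, 0.002]
contact_force: [-0.2, 4.0, 7.0]
gripper_width: 0.194
14.15 F [-0.2  4.   7. ] w 0.194 r 54.1 th -77.0 hub (np.int64(150), np.int64(156)) needle 2.653 = 7.58 mm
```

```bash
python3 -m jog '[[[-0.7,0,0],[0,0,0],1],[[0,0,0],[0,0,0],1],[[0,0,0],[0,0,0],1]]'; python3 meas.py wrist m10
```

```text
t: 14.58
eef_pos: [0.5271, 0.026, 0.1626]
tool_rot: [-0.001, 0.997, 0.075, 0.002]
contact_force: [2.3, 4.8, 5.7]
gripper_width: 0.187
14.57 F [2.3 4.8 5.7] w 0.187 r 54.1 th -77.1 hub (np.int64(150), np.int64(156)) needle 2.655 = 7.58 mm
```

```bash
python3 -m jog '[[[-0.8,0,0],[0,0,0],1],[[0,0,0],[0,0,0],1],[[0,0,0],[0,0,0],1]]'; python3 meas.py wrist m11
```

```text
t: 15.0
eef_pos: [0.5267, 0.0259, 0.1627]
tool_rot: [-0.001, 0.997, 0.075, 0.003]
contact_force: [3.7, 4.6, 4.6]
gripper_width: 0.188
15.0 F [3.7 4.6 4.6] w 0.188 r 54.0 th -77.5 hub (np.int64(149), np.int64(156)) needle 2.638 = 7.54 mm
```

Now at −79.1°. I'll relax the tangential load and let go.

```bash
python3 -m jog '[[[1.0,0,0],[0,0,0],1],[[0,0,0],[0,0,0],1],[[0,0,0],[0,0,0],-0.3],[[0,0,0],[0,0,0],-0.8],[[0,0,0],[0,0,0],-0.8],[[0,0,0],[0,0,0],-0.8]]'; python3 meas.py wrist m12
```

```text
t: 15.8
eef_pos: [0.5252, 0.0238, 0.1609]
tool_rot: [0.0, 0.997, 0.074, -0.0]
contact_force: [0.1, 0.7, 1.1]
gripper_width: 0.898
15.8 F [0.1 0.7 1.1] w 0.898 r 55.9 th -79.5 hub (np.int64(150), np.int64(157)) needle 2.648 = 7.57 mm
```

View pics/m12.png

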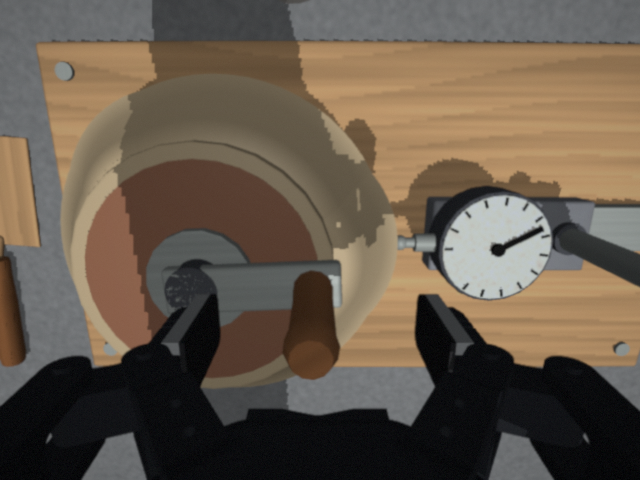

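Released: the jaws are clear of the handle at (315,350), the needle is at the peak reading, and the plunger ball rests on the rim at (395,242). Straight up now, then a check from above.

```bash
python3 -m jog '[[[0,0,-30],[0,0,0],-0.8],[[0,0,-50],[0,0,0],-0.8],[[0,0,-50],[0,0,0],-1],[[0,0,-50],[0,0,0],-1],[[0,0,0],[0,0,0],-1],[[0,0,0],[0,0,0],-1]]'; python3 meas.py wrist m13; python3 look.py scene s13; python3 look.py side d13
python3 prof.py pics/m13.npz | grep -E 'handle|dial'
python3 - <<'E'
import numpy as np
P=np.load('pics/P.npy'); A=np.array([.51632,.07997])
m=(P[:,2]>.06)&(P[:,2]<.095); q=P[m,:2]-A; r=np.hypot(*q.T); a=np.degrees(np.arctan2(q[:,1],q[:,0])); s=r<.115; r,a=r[s],a[s]
for t in range(-130,-20,6):
    w=abs(a-t)<3; print(t,(np.percentile(r[w],97)*1000).round(1),w.sum(),end='; ')
E
```

```text
t: 16.6
eef_pos: [0.525, 0.0239, 0.3405]
tool_rot: [0.0, 0.997, 0.074, -0.0]
contact_force: [-1.2, 0.6, -0.2]
gripper_width: 1.003
16.6 F [-1.2  0.6 -0.2] w 1.003 r 55.7 th -79.7 hub (np.int64(147), np.int64(158)) needle 2.647 = 7.56 mm
16.65 [0.5246 0.0238 0.3398] [-0.5 -0.2 -1.1] 0.999
16.7 [0.5245 0.0238 0.3395] [-0.9 -0.1  0.4] 1.008
handle 521 [0.52775569 0.02585696 0.20134467]
dial 2130 [ 0.54287055 -0.09697036  0.08246904] 0.08229962194186366
-130 101.2 81; -124 100.8 83; -118 101.1 91; -112 100.8 90; -106 102.3 93; -100 104.1 104; -94 105.1 105; -88 105.8 110; -82 114.0 171; -76 105.3 128; -70 104.2 128; -64 102.6 131; -58 100.4 134; -52 98.9 129; -46 98.8 131; -40 98.6 136; -34 98.5 134; -28 98.2 141; -22 97.6 134;
```

View pics/m13.png

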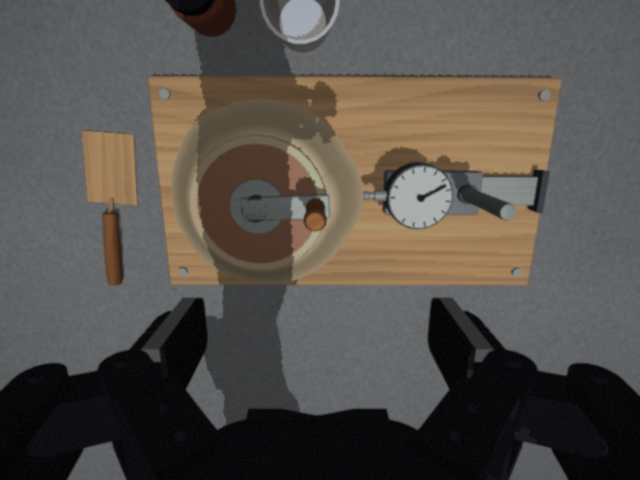

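View pics/s13.png

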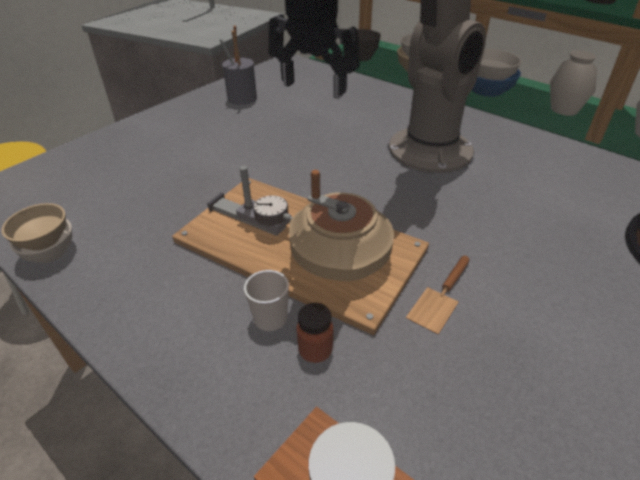

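The view from above shows the plunger ball on the rim at (365,197) and the needle unchanged at 2.65 rad. The rim profile is symmetric about the plunger direction. The cup, jar and spatula sit where they started, and the gripper is well clear.

Run:
```python
from h import *
print(bot.hand_in())
```

```text
the job is handed in; nothing more can be done
None
```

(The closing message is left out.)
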